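# Walk the bench power supply back against its stop rail

## Task

The bench power supply is too heavy to shove straight along, so walk it back to its stop rail by pushing the two ends of its front panel by turns: swing the right end clearly ahead first (ten degrees or so), then the left end as far ahead, then the right end again, and so on until its back sits flush and square against the rail, within the rail's length. Push gently, never with more than 22 N on the supply, keep it flat on its feet, and leave the other things on the desk alone.

Things in the scene. Friction and masses are not known exactly. Their poses are not given: they have to be found in the camera images.
- power_supply: Bench power supply: grey steel box, 120 mm deep (x), 240 mm wide (y), 50 mm high, about 2.3 kg. Origin under its centre, between the feet; x points out of its back, y to its left as the robot sees it; the black front panel (plane x = -60 mm) faces the robot. Four 6 mm high rubber feet at x = +-24, y = +-55 mm. Slid straight it drags with 18 to 25 N.
- supply_front_left (a point): Push point on the smooth plastic corner cap at the left end of the front panel, at (-64, 108, 28) mm in the supply's frame. The slippery cap spans |y| = 80 to 120 mm and z = 9 to 47 mm, its face 4 mm proud of the panel; knobs stand out 10 mm at |y| < 60 mm. Pushed here, this end swings ahead at 8 to 12 N while the box turns about a point some 36 mm past its middle towards the other end.
- supply_front_right (a point): Push point on the smooth cap at the right end of the front panel, at (-64, -108, 28) mm in the supply's frame; behaves like the left one.
- stop_rail: Fixed stop rail: aluminium angle, 300 mm long (y), 40 mm high, faced with 3 mm of rubber that gives 1 to 2 mm when pressed, screwed to the far edge of a fixed 6 mm plywood board (x -250 to +35, y +-165 mm) on which the supply stands. Origin at desk level under the middle of the rail's face; x away from the robot, square to that face (plane x = 0), y along it to the left.
- supply_back_left (a point): The supply's back left corner edge, at (60, 120, 25) mm in its frame. The supply starts about square to the rail and centred on it, its back 54 to 66 mm short of the rail's face.
- supply_back_right (a point): The supply's back right corner edge, at (60, -120, 25) mm in its frame.
- rail_diagonal (a point): Reference frame at the middle of the rail's face, 26 mm up, turned 45 degrees counter-clockwise (seen from above) from the rail; it tells which end of the supply is ahead: the angle between its x and the supply's x is 45 degrees minus the supply's counter-clockwise turn relative to the rail.
- mica_jar_1: Bystander: small round jar with a white lid, 42 mm across, 34 mm high. Origin under its centre. Leave alone.
- dye_bottle_2: Bystander: small standing bottle with a pointed cap, 26 mm across, 73 mm high. Origin under its centre. Leave alone.
- tape_roll: Bystander: roll of brown tape lying flat, 94 mm across, 48 mm high. Origin under its centre. Leave alone.
- glue_stick: Bystander: glue stick lying on its side, 92 mm long, 26 mm thick. Origin under its centre. Leave alone.
- soap_base: Bystander: cream block of soap base, 42 x 62 x 32 mm. Origin under its centre. Leave alone.
- tea_box: Bystander: standing yellow carton, 62 x 85 mm, 150 mm high. Origin under its centre. Leave alone.
- eraser: Bystander: white eraser, 18 x 43 x 11 mm, behind the rail. Origin under its centre. Leave alone.

How it is judged (in metres and radians):
On the way, in this order (a step that is already met when the one before it is completed fails the run):
1. the supply's right end has been swung ahead: turned more than 0.10 rad (6 degrees) counter-clockwise from the rail (angle between the x axis of power_supply and the x axis of rail_diagonal, either way round below 0.6854 rad), for 0.1 s.
2. then its left end: more than 0.10 rad clockwise from the rail (angle between the x axis of power_supply and the x axis of rail_diagonal, either way round above 0.8854 rad), for 0.1 s.
3. then its right end again: more than 0.10 rad counter-clockwise (angle between the x axis of power_supply and the x axis of rail_diagonal, either way round below 0.6854 rad), for 0.1 s.
At the end, for the whole second after the job is handed in: Both back corners of the supply are within 3 mm of the rail's face, its middle is within 30 mm of the rail's middle along the rail, and it stands flat and still (x of each of supply_back_left, supply_back_right in the frame of stop_rail above -0.003 m and y of power_supply in the frame of stop_rail between -0.03 and 0.03 m and angle between power_supply's own z axis and vertical below 0.03 rad and linear speed of power_supply below 0.01 m/s and angular speed of power_supply below 0.05 rad/s); the robot touches nothing.
It fails at once if the robot presses on the supply with more than 22 N (contact force between any of the fingers, the arm and power_supply above 22 N).
It fails at once if the supply is tipped by more than 0.08 rad (angle between power_supply's own z axis and vertical above 0.08 rad).
It fails at once if a bystander is moved more than 20 mm (distance of any of mica_jar_1, dye_bottle_2, tape_roll, glue_stick, soap_base, tea_box, eraser from where it was at the start of the episode above 0.02 m).
It also fails if it takes over 72 s, if anything falls off the work surface, if the arm or the gripper's body presses on something with over 40 N, if the wrist force passes 120 N, or if a joint passes its speed limit or range.

## Robot

A 6-joint arm with a two-finger parallel gripper is mounted at the origin on a cart in front of the work surface, level with it; the furniture and walls round the work are solid. World frame = base frame: x ahead of the robot, y to its left, z up, the work surface at z = 0. Lengths are in mm, angles in degrees, forces in N, time in s.
With the tool pointing down it reaches from about 300 to 850 mm from the base axis. Payload 4.2 kg.
Tool frame: the origin (TCP) lies at the very end of the fingers, on their centre line; the grasp point (between the pads) lies 19 mm behind it; z points along the fingers, y is the line along which they close (so a half turn about z gives the same grasp; the last joint's range is limited). The gripper opens to 91 mm and grips with 3 to 60 N. Pads are 32 mm wide; open, the fingers measure 118 mm over their backs; the gripper's body (76 mm by 178 mm) begins 60 mm behind the grasp point.
Start: joints at [-77.407, 18.312, 89.639, -0, 72.044, -1.146], TCP at [136.57, -558.565, 189.776] pointing down, gripper open.
Joint ranges: [-177.97, 177.97], [-48.28, 115.42], [12.27, 149.76], [-77.06, 257.06], [2.81, 150.46], [-146.56, 146.56]. Speed limits (degrees/s): [147.25, 147.25, 180, 180, 180, 180].

## Interface

Orientations are given as [roll, pitch, yaw] about the fixed x, y, z axes, in that order (R = Rz(yaw) Ry(pitch) Rx(roll)).
In Python, from workcell import env, eyes gives the robot as it stands.
- The arm moves only by the tool send_rows, never from a script. Its argument "targets" is text: rows parted by semicolons, each of 7 numbers parted by spaces: the shift along the tool's x, y, z in m, then the turn, a rotation vector about the tool's x, y, z in degrees, then the opening in per cent of the stroke, from 0 (shut) to 100 (fully open). A call has 1 to 12 rows; each row is the pose to reach, as a shift and turn from the pose commanded when the call began, along the tool's axes at that moment; what a row does not reach only later rows make up. A row lasts 1/12 s, in which the tool goes at most 41.7 mm and 7.16 degrees, less where a joint would pass 70% of its speed; a pose out of reach is approached as far as the arm can. A call with a gripper value outside its range is refused whole. The fingers move at their own pace and stop on an object; "grip_force" is the grip in N (left out, the last holds). Time passes only in rows, so rows that repeat a pose let the fingers close. It gives the time, the measured TCP pose, the force, the opening and the grip force at its end, in the units of the state.
- env.state(): the state, without advancing time (a new reading comes with each control period).
- eyes.grab_frame(name): name is "side" or "top"; returns a dict with "image" (480x640x3 uint8, blue, green, red), "fovy" (degrees; the focal length in pixels is half the picture's height over the tangent of half this angle, whatever the lens; pixels are square), "cx", "cy" (the principal point, pixels), "eye" and "attitude" of the camera in the world. Camera axes: x right, y up, looking along -z (the intrinsics and any distortion apply to the point x, -y, -z); pixel columns grow to the right and rows downward; lengths in mm; the calibration is good to about 2 mm. A picture is of the moment at which its call begins. There is no depth.
- env.job_done(): hands the job in; it is judged then, once.
The state is a dict: "time_s": time; "qpos": joint angles; "qvel": joint speeds; "effort": joint torques, N m; "ee_pos": TCP position; "ee_rot": TCP orientation; "force": force on the tool from outside, world axes, zero at the start; "torque": the same for the moment, N m; "gripper_width": finger opening in mm; "gripper_force": force on a finger pad.
Only numpy, scipy, OpenCV 4.12 (cv2) and the standard library are available. Lean on these libraries where they do the work, as an engineer would, in place of code of your own. Each camera call takes 0.05 s, during which the arm holds its last target. There are 200 camera calls.

## Working session

There is one attempt and no reset: what is moved stays moved. The work goes in short steps, Python scripts to look and compute and a tool call to move; the robot and the scene stay as the last step left them, time stands still between calls to the robot, and variables do not carry over. Pictures are saved under pics/ and viewed, at most 10 in all, crops included, and the job is handed in when it is done.

Besides the shell and the picture viewer there is one more tool, called after "Call:" in YAML: its name, and indented under it one key for each argument. send_rows: Moves the arm, as the interface text tells. Its arguments: {"type":"object","properties":{"targets":{"type":"string"},"grip_force":{"type":"number"}},"required":["targets"]}

```bash
mkdir -p pics; ls
python3 - <<'E'
from workcell import env, eyes
import cv2
s=env.state();print(s)
for n in("side","top"):
    f=eyes.grab_frame(n);cv2.imwrite(f"pics/{n}0.png",f["image"]);print({k:v for k,v in f.items() if k!="image"})
E
```

```text
pics
{'time_s': 0.0, 'qpos': array([-7.74056077e+01,  1.83503530e+01,  8.97082237e+01,  1.44656922e-03,
        7.20436766e+01, -1.14619234e+00]), 'qvel': array([ 0.0013851 , -0.01454227, -0.00250509, -0.1006593 , -0.1309222 ,
       -0.0284256 ]), 'effort': array([-3.33490880e-04, -4.12462842e+01, -2.31976354e+01,  7.28317956e-02,
        4.57170547e-02, -1.55595626e-04]), 'ee_pos': array([ 136.46069884, -557.99047421,  188.92092321]), 'ee_rot': array([-1.79897795e+02, -3.42045934e-03,  1.37401344e+01]), 'force': array([0.34354255, 0.57036486, 0.25722876]), 'torque': array([-0.01588109,  0.01693404,  0.00363548]), 'gripper_force': 0.0, 'gripper_width': 90.93308597378895}
{'fovy': 42.15139109641965, 'cx': 316.4040530244204, 'cy': 241.2927326261603, 'eye': array([-707.32420321,  212.41214173,  738.80604016]), 'attitude': array([  63.01916013,    0.46751126, -107.42600878])}
{'fovy': 55.44806574320077, 'cx': 320.33080784082875, 'cy': 238.44136306983103, 'eye': array([ 454.14744144, -175.50133501,  951.09504193]), 'attitude': array([  6.48388502,  -0.92427459, -91.45953936])}
```

View pics/top0.png

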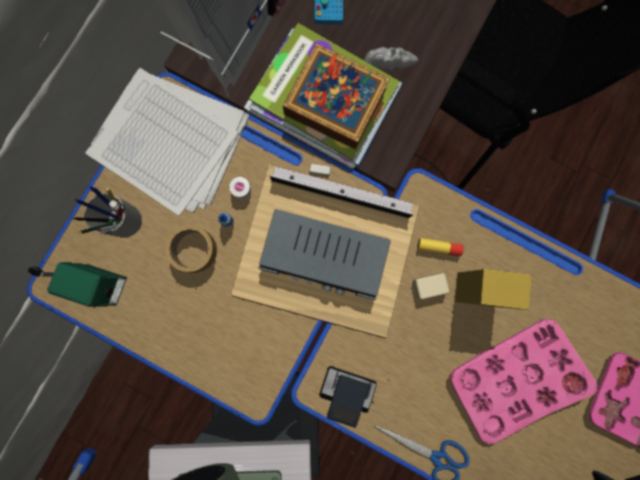

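View pics/side0.png

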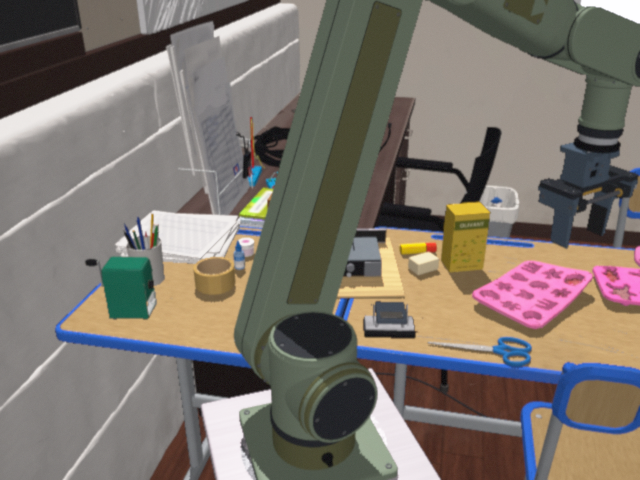

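The top picture shows the supply (about (262,210)-(390,298)), turned roughly 13° clockwise. The rail runs along (272,172)-(412,212), and the board corners are near (270,168), (235,293), (385,335) and (417,205). Tape, dye bottle and jar are on the left, with glue, soap and tea box on the right.

```bash
cat > h.py <<'E'
import numpy as np, cv2
from scipy.spatial.transform import Rotation as R
from workcell import env, eyes
def P(f,pts):
    "project world points (mm) to pixels"
    p=(np.atleast_2d(pts)-f["eye"])@R.from_euler("xyz",f["attitude"],degrees=True).as_matrix()
    F=240/np.tan(np.radians(f["fovy"]/2))
    return np.c_[f["cx"]+F*p[:,0]/-p[:,2], f["cy"]-F*p[:,1]/-p[:,2]]
def rect(f,x0,x1,y0,y1,z,s):
    "plane z seen from above: up=+x, left=+y, s px/mm"
    c=np.array([[x1,y1,z],[x1,y0,z],[x0,y0,z],[x0,y1,z]],float)
    W,H=int((y1-y0)*s),int((x1-x0)*s)
    M=cv2.getPerspectiveTransform(P(f,c).astype(np.float32),np.float32([[0,0],[W,0],[W,H],[0,H]]))
    return cv2.warpPerspective(f["image"],M,(W,H),flags=cv2.INTER_CUBIC)
E
python3 - <<'E'
from h import *
f=eyes.grab_frame("top"); np.save("f0.npy",f,allow_pickle=True)
print(P(f,[[500,-150,6],[600,-150,6],[500,-250,6]]))
im=rect(f,340,690,-370,50,6,1.7)
for x in range(350,690,50): cv2.putText(im,str(x),(0,int((690-x)*1.7)),0,.4,(0,0,255));cv2.line(im,(0,int((690-x)*1.7)),(12,int((690-x)*1.7)),(0,0,255))
for y in range(-350,50,50): cv2.putText(im,str(y),(int((50-y)*1.7),10),0,.4,(0,0,255));cv2.line(im,(int((50-y)*1.7),0),(int((50-y)*1.7),12),(0,0,255))
print(im.shape);cv2.imwrite("pics/r0.png",im)
E
```

```text
[[300.05150261 268.33182529]
 [299.07236911 220.47283003]
 [348.36944592 267.13766651]]
(595, 714, 3)
```

View pics/r0.png

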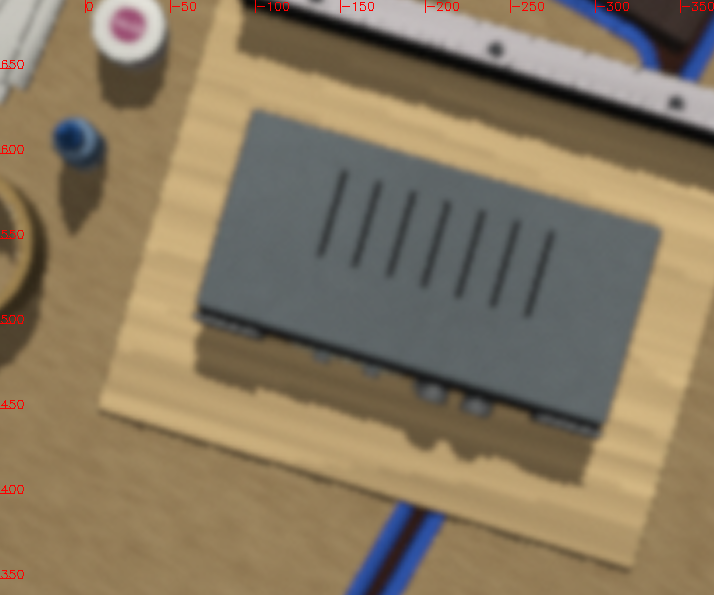

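The rectified view has the board's front corners near (449,-9) and (355,-322), which puts the rail yaw at about -16.7°. The supply is clear of everything. Next I'll fit the poses numerically.

```bash
cat >> h.py <<'E'
S=4
def lines(edges):  # least-squares line through (x,y) pts
    v=cv2.fitLine(np.float32(edges),cv2.DIST_HUBER,0,.01,.01).ravel();return v[:2],v[2:]
def supply(f,z=56,x0=340,x1=700,y0=-400,y1=60):
    im=cv2.GaussianBlur(rect(f,x0,x1,y0,y1,z,S),(0,0),2).astype(int)
    b,g,r=im[...,0],im[...,1],im[...,2]
    m=((b-r>0)&(g>60)&(g<150)&(b-r<40)).astype(np.uint8)
    m=cv2.morphologyEx(m,cv2.MORPH_CLOSE,np.ones((31,31)));m=cv2.morphologyEx(m,cv2.MORPH_OPEN,np.ones((61,61)))
    n,l,st,_=cv2.connectedComponentsWithStats(m);k=1+np.argmax(st[1:,4]);m=(l==k).astype(np.uint8)
    c=max(cv2.findContours(m,cv2.RETR_EXTERNAL,cv2.CHAIN_APPROX_NONE)[0],key=cv2.contourArea)[:,0,:]
    return np.c_[x1-(c[:,1]+.5)/S, y1-(c[:,0]+.5)/S],m
def pose(f,yaw0,z=56):
    "edges of the top face in a frame turned by yaw0: back, front, left, right, + yaw from the back edge"
    w,m=supply(f,z)
    for _ in range(3):
        a=np.radians(yaw0);ex=np.array([np.cos(a),np.sin(a)]);ey=np.array([-ex[1],ex[0]])
        u,v=w@ex,w@ey;lo,hi=np.percentile(v,1),np.percentile(v,99);mid=(lo+hi)/2
        um=(u.min()+u.max())/2
        s=(abs(v-mid)<95)&(u>um);p=np.polyfit(v[s],u[s],1,)
        r=u[s]-np.polyval(p,v[s]);p=np.polyfit(v[s][abs(r)<1.5],u[s][abs(r)<1.5],1)
        yaw0-=np.degrees(np.arctan(p[0]))
    s2=(abs(v-mid)<95)&(u<um);t=abs(u-um)<40
    L=np.median(v[t&(v>mid)]);Rr=np.median(v[t&(v<mid)]);B=np.median(u[s]);F=np.median(u[s2])
    c=(B-60)*ex+(L+Rr)/2*ey
    return dict(yaw=yaw0,c=c,depth=B-F,width=L-Rr)
E
python3 - <<'E'
from h import *
f=np.load("f0.npy",allow_pickle=True).item()
for z in(50,56): print(z,pose(f,-14,z))
# board: light wood mask at z=6
im=cv2.GaussianBlur(rect(f,340,700,-400,60,6,S),(0,0),2).astype(int)
# front edge: along board-frame rays, strongest gradient of red
g=im[...,2].astype(np.float32)
def samp(p): return cv2.remap(g,((60-p[:,1])*S).astype(np.float32)[None],((700-p[:,0])*S).astype(np.float32)[None],cv2.INTER_LINEAR)[0]
a=np.radians(-16.7);ex=np.array([np.cos(a),np.sin(a)]);ey=np.array([-ex[1],ex[0]]);o=np.array([401.7,-165.3])
def edge(p0s,d,rng):
    t=np.arange(-rng,rng,.25);out=[]
    for p in p0s:
        gr=np.gradient(samp(p+t[:,None]*d));out.append(p+t[np.argmax(gr)]*d)
    return np.array(out)
E_={}
for nm,ps,d in(("front",[o+k*ey for k in range(-150,151,5)],ex),("left",[o+k*ex+165*ey for k in range(10,180,5)],-ey),("right",[o+k*ex-165*ey for k in range(10,180,5)],ey)):
    q=edge(ps,d,12);v,p=lines(q);E_[nm]=(v,p)
    q2=q[abs((q-p)@np.array([-v[1],v[0]]))<1.5];v,p=lines(q2);E_[nm]=(v,p)
    print(nm,len(q),len(q2),v,p,np.degrees(np.arctan2(v[1],v[0])), (p-o)@ex,(p-o)@ey)
E
```

```text
50 {'yaw': np.float64(-16.38064639036878), 'c': array([ 524.85454819, -199.67390555]), 'depth': np.float64(112.9583372665652), 'width': np.float64(234.6907202487549)}
56 {'yaw': np.float64(-16.383429034511238), 'c': array([ 523.99690064, -199.39830596]), 'depth': np.float64(112.25705584841137), 'width': np.float64(233.12178866478632)}
front 61 61 [0.2876414  0.95773816] [ 390.25342 -207.80339] 73.283195 1.250002631673766 -43.99999929390314
left 34 34 [ 0.9587426  -0.28427556] [529.70087 -30.96655] -16.515549 83.99997969665773 165.44999502393512
right 34 34 [ 0.95760936 -0.28807   ] [ 444.6197  -347.61713] -16.742443 93.50018873610829 -162.29402051023445
```

```bash
cat >> h.py <<'E'
YR=-16.65;_a=np.radians(YR);EX=np.array([np.cos(_a),np.sin(_a)]);EY=np.array([-EX[1],EX[0]]);OU,OV=682.7,-41.3
def rail(p): return np.array([p[0]*EX[0]+p[1]*EX[1]-OU,p[0]*EY[0]+p[1]*EY[1]-OV])
def report(vis=True,yaw=None,name=None):
    s=env.state();t=s["ee_pos"];
    print("t %.2f tcp rail"%s["time_s"],rail(t[:2]).round(1),"z %.1f"%t[2],"rot",s["ee_rot"].round(2),"rel yaw %.2f"%(s["ee_rot"][2]-YR),"F rail",(rail(s["force"][:2])-rail([0,0])).round(1),"Fz %.1f"%s["force"][2])
    if vis:
        f=eyes.grab_frame("top")
        if name: cv2.imwrite(f"pics/{name}.png",rect(f,340,700,-400,60,56,1.6))
        p=pose(f,YR+(yaw or 0));c=rail(p["c"])+[2.5,0];th=p["yaw"]-YR;a=np.radians(th);Q=np.array([[np.cos(a),-np.sin(a)],[np.sin(a),np.cos(a)]])
        print("supply th %.2f"%th,"c",c.round(1),"dim %.1f %.1f"%(p["depth"],p["width"]))
        for n,q in dict(pushL=(-64,108),pushR=(-64,-108),backL=(60,120),backR=(60,-120)).items(): print(n,(c+Q@q).round(1),end="; ")
        print()
E
python3 -c "
from h import *
report()"
```

```text
t 0.15 tcp rail [-392.  -454.3] z 189.1 rot [-179.92   -0.     13.74] rel yaw 30.39 F rail [0.5 1.2] Fz -0.4
supply th 0.28 c [-121.     0.4] dim 112.2 233.1
pushL [-185.6  108.1]; pushR [-184.5 -107.9]; backL [-61.6 120.7]; backR [ -60.4 -119.3];
```

Call:
send_rows:
  targets: "0.027 -0.017 0 0 0 2.5 0; 0.054 -0.035 0 0 0 5 0; 0.081 -0.052 0 0 0 7.5 0; 0.109 -0.069 0 0 0 10 0; 0.136 -0.087 0 0 0 12.5 0; 0.163 -0.104 0 0 0 15 0; 0.190 -0.121 0 0 0 17.5 0; 0.217 -0.139 0 0 0 20 0; 0.244 -0.156 0.02 0 0 22.5 0; 0.272 -0.173 0.05 0 0 25 0; 0.299 -0.190 0.08 0 0 28 0; 0.326 -0.208 0.11 0 0 30.4 0"
  grip_force: 50

```text
time_s: 1.2
ee_pos: [401.2, -282.0, 84.0]
ee_rot: [180.0, -0.1, -16.8]
force: [0.8, 0.7, -0.4]
gripper_width: 14.0
gripper_force: 0.0
```

```bash
python3 -c "
from h import *
report(name='a1')"
```

```text
t 1.20 tcp rail [-217.5 -113.9] z 84.0 rot [ 1.7996e+02 -8.0000e-02 -1.6790e+01] rel yaw -0.14 F rail [0.5 0.9] Fz -0.4
supply th 0.26 c [-121.     0.4] dim 112.7 233.1
pushL [-185.5  108.1]; pushR [-184.6 -107.9]; backL [-61.6 120.7]; backR [ -60.5 -119.3];
```

Call:
send_rows:
  targets: "0 0 0.015 0 0 0 0; 0 0 0.03 0 0 0 0; 0.001 -0.001 0.045 0 0 0 0; 0.002 -0.002 0.06 0 0 0 0; 0.004 -0.002 0.06 0 0 0 0; 0.006 -0.002 0.06 0 0 0 0; 0.008 -0.002 0.06 0 0 0 0; 0.01 -0.002 0.06 0 0 0 0; 0.012 -0.002 0.06 0 0 0 0; 0.014 -0.002 0.06 0 0 0 0; 0.016 -0.002 0.06 0 0 0 0; 0.018 -0.002 0.06 0 0 0 0"

```text
time_s: 2.25
ee_pos: [416.4, -285.7, 24.7]
ee_rot: [-180.0, 0.2, -16.6]
force: [-6.7, 0.4, 2.3]
gripper_width: 0.7
gripper_force: 3.4
```

```bash
python3 -c "
from h import *
report(name='a2')"
```

```text
t 2.25 tcp rail [-201.9 -113.1] z 24.7 rot [-179.98    0.23  -16.63] rel yaw 0.02 F rail [-6.6 -1.5] Fz 2.3
supply th 0.26 c [-121.1    7.4] dim 111.9 219.2
pushL [-185.6  115.1]; pushR [-184.6 -100.9]; backL [-61.6 127.6]; backR [ -60.5 -112.4];
```

View pics/a2.png

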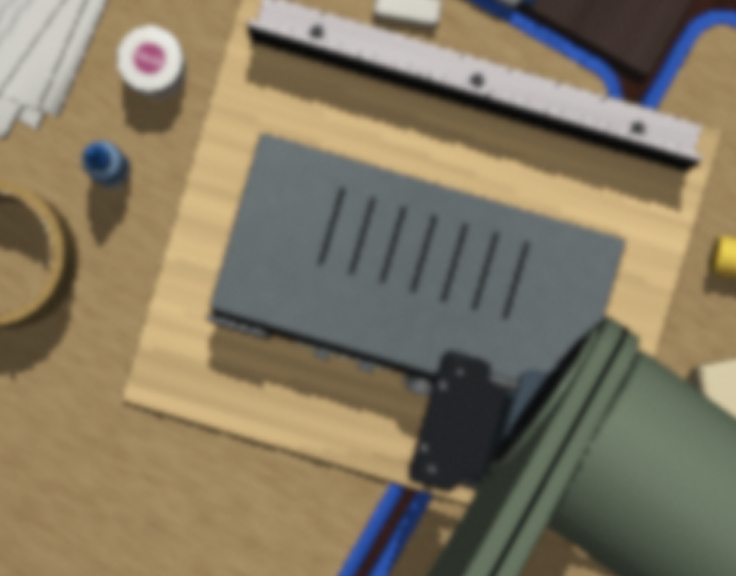

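The view shows the closed fingers on the right cap, at about (520,385). The back edge is in full view, so the yaw can be tracked during pushes. Next is the right push arc.

```bash
cat >> h.py <<'E'
def rot(a): a=np.radians(a);return np.array([[np.cos(a),-np.sin(a)],[np.sin(a),np.cos(a)]])
def rel(p,yaw):
    "rail-frame target (p, yaw rel) -> tool-frame shift (mm) and z turn from the present pose"
    s=env.state();d=rot(-(s["ee_rot"][2]-YR))@(np.array(p)-rail(s["ee_pos"][:2]))
    return np.round([d[0],-d[1],-(yaw-(s["ee_rot"][2]-YR))],1)
def arc(c,th,dth,n,lev=36):
    "push arc, dth>0 pushes the right end; pivot lev past the middle"
    s=env.state();t=rail(s["ee_pos"][:2]);y=s["ee_rot"][2]-YR
    pv=np.array(c)+rot(th)@[0,lev*np.sign(dth)]
    for k in range(1,n+1): print(k,rel(pv+rot(dth*k/n)@(t-pv),y+dth*k/n))
def stand(c,th,side,y=108,off=100):
    "finger centre facing the cap, off behind centre (contact 80)"
    print("stand",rel(np.array(c)+rot(th)@[-off,y*side],th))
E
python3 -c "
from h import *
arc((-121,.4),.2,12,12)"
```

```text
1 [ 2.6  1.4 -1. ]
2 [ 5.3  2.7 -2. ]
3 [ 7.9  4.  -3. ]
4 [10.6  5.3 -4. ]
5 [13.3  6.5 -5. ]
6 [16.1  7.6 -6. ]
7 [18.8  8.8 -7. ]
8 [21.6  9.8 -8. ]
9 [24.4 10.8 -9. ]
10 [ 27.2  11.8 -10. ]
11 [ 30.   12.7 -11. ]
12 [ 32.8  13.6 -12. ]
```

Call:
send_rows:
  targets: "0.002 0.001 0 0 0 -1 0; 0.005 0.0025 0 0 0 -2 0; 0.008 0.004 0 0 0 -3 0; 0.0105 0.005 0 0 0 -4 0; 0.013 0.0065 0 0 0 -5 0; 0.016 0.0075 0 0 0 -6 0; 0.019 0.009 0 0 0 -7 0; 0.0215 0.01 0 0 0 -8 0; 0.0245 0.011 0 0 0 -9 0; 0.027 0.012 0 0 0 -10 0; 0.030 0.0125 0 0 0 -11 0; 0.033 0.0135 0 0 0 -12 0"

```text
time_s: 3.3
ee_pos: [441.8, -307.3, 24.0]
ee_rot: [-179.8, 0.5, -4.6]
force: [-9.1, 1.3, 2.9]
gripper_width: 0.4
gripper_force: 4.2
```

```bash
python3 -c "
from h import *
report(yaw=11,name='a3')"
```

```text
t 3.30 tcp rail [-171.4 -126.5] z 24.0 rot [-179.84    0.48   -4.55] rel yaw 12.10 F rail [-9.1 -1.4] Fz 2.9
supply th 11.55 c [-114.3    0.4] dim 111.9 232.9
pushL [-198.7   93.4]; pushR [-155.4 -118.2]; backL [-79.6 130. ]; backR [ -31.5 -105.2];
```

```bash
python3 -c "
from h import *
stand((-114.3,.4),11.55,1,110,98)"
```

```text
stand [ -15.4 -223.6    0.6]
```

Call:
send_rows:
  targets: "-0.01 0 0 0 0 0 0; -0.018 -0.01 0 0 0 0 0; -0.02 -0.042 0 0 0 0 0; -0.02 -0.076 0 0 0 0 0; -0.02 -0.110 0 0 0 0 0; -0.02 -0.144 0 0 0 0 0; -0.02 -0.178 0 0 0 0 0; -0.018 -0.207 0 0 0 0 0; -0.014 -0.222 0 0 0 0 0; -0.010 -0.223 0 0 0 0 0; -0.006 -0.223 0 0 0 0 0; -0.0035 -0.223 0 0 0 0 0"

```text
time_s: 4.35
ee_pos: [461.3, -86.8, 25.0]
ee_rot: [180.0, -0.1, -4.7]
force: [-1.6, 1.0, 1.2]
gripper_width: 0.2
gripper_force: 1.9
```

```bash
python3 -c "
from h import *
report(yaw=11,name='a4')
arc((-114.3,.4),11.55,-24,24)"
```

```text
t 4.35 tcp rail [-215.9   90.3] z 25.0 rot [ 1.7998e+02 -9.0000e-02 -4.6600e+00] rel yaw 11.99 F rail [-1.9  0.5] Fz 1.2
supply th 11.97 c [-112.1   -8.8] dim 111.8 214.6
pushL [-197.1   83.6]; pushR [-152.3 -127.7]; backL [-78.3 121. ]; backR [ -28.5 -113.8]; 
1 [ 2.5 -1.4  1. ]
2 [ 5.1 -2.7  2. ]
3 [ 7.7 -4.   3. ]
4 [10.3 -5.3  4. ]
5 [12.9 -6.5  5. ]
6 [15.6 -7.7  6. ]
7 [18.2 -8.8  7. ]
8 [20.9 -9.8  8. ]
9 [ 23.6 -10.9   9. ]
10 [ 26.4 -11.8  10. ]
11 [ 29.1 -12.8  11. ]
12 [ 31.9 -13.6  12. ]
13 [ 34.6 -14.5  13. ]
14 [ 37.4 -15.3  14. ]
15 [ 40.2 -16.   15. ]
16 [ 43.  -16.7  16. ]
17 [ 45.8 -17.3  17. ]
18 [ 48.7 -17.9  18. ]
19 [ 51.5 -18.4  19. ]
20 [ 54.4 -18.9  20. ]
21 [ 57.2 -19.4  21. ]
22 [ 60.1 -19.8  22. ]
23 [ 63.  -20.1  23. ]
24 [ 65.9 -20.4  24. ]
```

Call:
send_rows:
  targets: "0.0025 -0.0015 0 0 0 1 0; 0.005 -0.0025 0 0 0 2 0; 0.0075 -0.004 0 0 0 3 0; 0.0105 -0.0055 0 0 0 4 0; 0.013 -0.0065 0 0 0 5 0; 0.0155 -0.0075 0 0 0 6 0; 0.018 -0.009 0 0 0 7 0; 0.021 -0.01 0 0 0 8 0; 0.0235 -0.011 0 0 0 9 0; 0.0265 -0.012 0 0 0 10 0; 0.029 -0.013 0 0 0 11 0; 0.032 -0.0135 0 0 0 12 0"

```text
time_s: 5.4
ee_pos: [487.9, -74.7, 23.6]
ee_rot: [180.0, 0.7, -16.9]
force: [-8.5, 4.9, 4.7]
gripper_width: 0.6
gripper_force: 4.9
```

Call:
send_rows:
  targets: "0.0025 -0.0015 0 0 0 1 0; 0.005 -0.0025 0 0 0 2 0; 0.0075 -0.004 0 0 0 3 0; 0.0105 -0.0055 0 0 0 4 0; 0.013 -0.0065 0 0 0 5 0; 0.0155 -0.0075 0 0 0 6 0; 0.018 -0.009 0 0 0 7 0; 0.021 -0.01 0 0 0 8 0; 0.0235 -0.011 0 0 0 9 0; 0.0265 -0.012 0 0 0 10 0; 0.029 -0.013 0 0 0 11 0; 0.032 -0.0135 0 0 0 12 0"

```text
time_s: 6.4
ee_pos: [523.0, -70.4, 23.6]
ee_rot: [179.9, 0.6, -28.9]
force: [-7.7, 6.4, 2.8]
gripper_width: 0.4
gripper_force: 4.9
```

```bash
python3 -c "
from h import *
report(yaw=-11,name='a5')"
```

```text
t 6.40 tcp rail [-161.4  123.7] z 23.6 rot [179.9    0.62 -28.89] rel yaw -12.24 F rail [-9.2  3.9] Fz 2.8
supply th -10.72 c [-102.2   -8.7] dim 111.7 215.3
pushL [-145.   109.3]; pushR [-185.2 -102.9]; backL [-21.   98.1]; backR [ -65.6 -137.7];
```

```bash
sed -i 's/def report(vis=True,yaw=None,name=None):/def report(vis=True,yaw=None,name=None,occ=0):/; s/^        p=pose(f,YR+(yaw or 0));c=rail(p\["c"\])+\[2.5,0\];th=p\["yaw"\]-YR;a=np.radians(th);/        p=pose(f,YR+(yaw or 0));th=p["yaw"]-YR;c=rail(p["c"])+rot(th)@[2.5,occ*(233.1-p["width"])\/2];a=np.radians(th);/' h.py
python3 -c "
from h import *
report(yaw=-11,occ=1)
stand((-100.5,0.1),-10.7,-1,110,98)"
```

```text
t 6.45 tcp rail [-160.3  123.9] z 23.7 rot [179.94   0.53 -28.93] rel yaw -12.28 F rail [-6.6  3.6] Fz 1.5
supply th -11.11 c [-100.3   -0.5] dim 111.9 215.7
pushL [-142.3  117.8]; pushR [-183.9  -94.1]; backL [-18.3 105.7]; backR [ -64.6 -129.8]; 
stand [-10.4 220.9  -1.5]
```

Call:
send_rows:
  targets: "-0.01 0 0 0 0 0 0; -0.018 0.01 0 0 0 0 0; -0.02 0.042 0 0 0 0 0; -0.02 0.076 0 0 0 0 0; -0.018 0.110 0 0 0 0 0; -0.017 0.144 0 0 0 -0.5 0; -0.016 0.178 0 0 0 -1 0; -0.015 0.207 0 0 0 -1 0; -0.010 0.220 0 0 0 -1 0; -0.006 0.221 0 0 0 -1 0; -0.002 0.221 0 0 0 -1 0; 0.001 0.221 0 0 0 -1 0"

```text
time_s: 7.5
ee_pos: [423.3, -266.0, 24.9]
ee_rot: [-180.0, -0.0, -27.7]
force: [-4.7, -0.4, 2.0]
gripper_width: 0.2
gripper_force: 2.9
```

```bash
python3 -c "
from h import *
report(yaw=-11,occ=-1)"
```

```text
t 7.50 tcp rail [-200.9  -92.3] z 24.9 rot [-1.80e+02 -4.00e-02 -2.77e+01] rel yaw -11.05 F rail [-4.3 -1.8] Fz 2.0
supply th -14.13 c [-101.3    1.1] dim 110.5 197.3
pushL [-137.   121.4]; pushR [-189.7  -88. ]; backL [-13.8 102.8]; backR [ -72.4 -129.9];
```

Call:
send_rows:
  targets: "0.0025 0.0015 0 0 0 -1 0; 0.005 0.0025 0 0 0 -2 0; 0.0075 0.004 0 0 0 -3 0; 0.0105 0.0055 0 0 0 -4 0; 0.013 0.0065 0 0 0 -5 0; 0.0155 0.0075 0 0 0 -6 0; 0.018 0.009 0 0 0 -7 0; 0.021 0.01 0 0 0 -8 0; 0.0235 0.011 0 0 0 -9 0; 0.0265 0.012 0 0 0 -10 0; 0.029 0.013 0 0 0 -11 0; 0.032 0.0135 0 0 0 -12 0"

```text
time_s: 8.55
ee_pos: [440.8, -289.9, 23.8]
ee_rot: [-179.9, 0.6, -15.4]
force: [-9.7, 1.2, 2.9]
gripper_width: 0.3
gripper_force: 4.8
```

Call:
send_rows:
  targets: "0.0025 0.0015 0 0 0 -1 0; 0.005 0.0025 0 0 0 -2 0; 0.0075 0.004 0 0 0 -3 0; 0.0105 0.0055 0 0 0 -4 0; 0.013 0.0065 0 0 0 -5 0; 0.0155 0.0075 0 0 0 -6 0; 0.018 0.009 0 0 0 -7 0; 0.021 0.01 0 0 0 -8 0; 0.0235 0.011 0 0 0 -9 0"

```text
time_s: 9.3
ee_pos: [461.0, -307.5, 23.8]
ee_rot: [-179.9, 0.5, -6.4]
force: [-8.1, 0.3, 3.0]
gripper_width: 0.6
gripper_force: 4.1
```

```bash
python3 -c "
from h import *
report(yaw=10,occ=-1,name='a6')"
```

```text
t 9.30 tcp rail [-152.9 -121.2] z 23.8 rot [-179.86    0.5    -6.44] rel yaw 10.21 F rail [-7.8 -2.1] Fz 3.0
supply th 9.09 c [-88.4   0.6] dim 112.1 219.9
pushL [-168.6   97.1]; pushR [-134.5 -116.2]; backL [-48.1 128.5]; backR [ -10.2 -108.4];
```

View pics/a6.png

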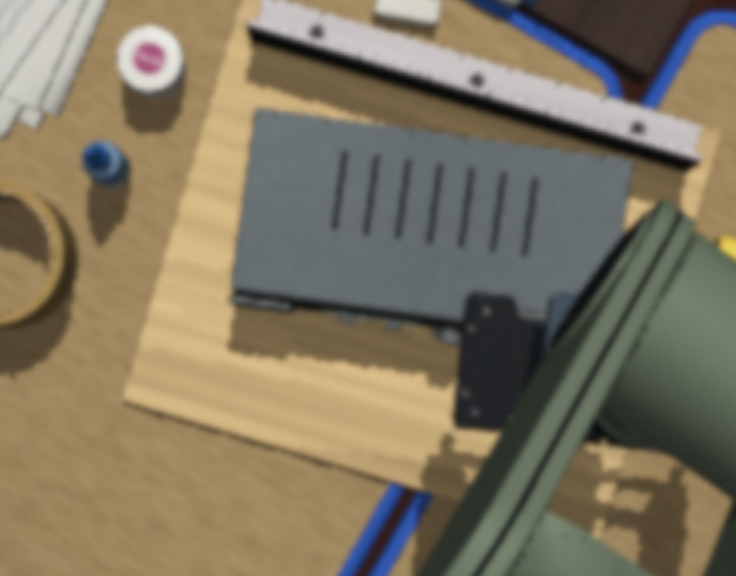

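The picture shows the right end ahead by about 9°, with a small gap from the back right corner (630,160) to the rail. The left push is next.

```bash
python3 -c "
from h import *
stand((-88.4,.6),9.4,1,108,98)"
```

```text
stand [ -12.  -218.2    0.8]
```

Call:
send_rows:
  targets: "-0.01 0 0 0 0 0 0; -0.018 -0.01 0 0 0 0 0; -0.02 -0.042 0 0 0 0 0; -0.02 -0.076 0 0 0 0 0; -0.02 -0.110 0 0 0 0 0; -0.018 -0.144 0 0 0 0.5 0; -0.017 -0.178 0 0 0 0.8 0; -0.016 -0.205 0 0 0 0.8 0; -0.012 -0.217 0 0 0 0.8 0; -0.007 -0.218 0 0 0 0.8 0; -0.003 -0.218 0 0 0 0.8 0; 0 -0.218 0 0 0 0.8 0"

```text
time_s: 10.35
ee_pos: [490.7, -93.7, 25.0]
ee_rot: [180.0, -0.1, -7.4]
force: [-0.7, 0.3, -0.1]
gripper_width: 0.4
gripper_force: 0.0
```

Call:
send_rows:
  targets: "0.0025 -0.0015 0 0 0 1 0; 0.005 -0.0025 0 0 0 2 0; 0.0075 -0.004 0 0 0 3 0; 0.0105 -0.0055 0 0 0 4 0; 0.013 -0.0065 0 0 0 5 0; 0.0155 -0.0075 0 0 0 6 0; 0.018 -0.009 0 0 0 7 0; 0.021 -0.01 0 0 0 8 0; 0.0235 -0.011 0 0 0 9 0; 0.0265 -0.012 0 0 0 10 0; 0.029 -0.013 0 0 0 11 0; 0.032 -0.0135 0 0 0 12 0"

```text
time_s: 11.35
ee_pos: [517.8, -83.3, 23.6]
ee_rot: [179.9, 0.7, -19.7]
force: [-9.8, 4.2, 4.5]
gripper_width: 0.6
gripper_force: 5.1
```

```bash
python3 -c "
from h import *
report(yaw=-4,occ=1)"
```

```text
t 11.35 tcp rail [-162.8  109.8] z 23.6 rot [179.95   0.68 -19.67] rel yaw -3.02 F rail [-10.6   1.2] Fz 4.5
supply th -0.73 c [-82.    1.2] dim 112.8 196.2
pushL [-144.7  110. ]; pushR [-147.4 -106. ]; backL [-20.5 120.4]; backR [ -23.6 -119.6];
```

Call:
send_rows:
  targets: "0.0025 -0.0015 0 0 0 0.8 0; 0.005 -0.0025 0 0 0 1.5 0; 0.0075 -0.004 0 0 0 2.3 0; 0.0105 -0.0055 0 0 0 3 0; 0.013 -0.0065 0 0 0 4 0; 0.0155 -0.0075 0 0 0 5 0; 0.017 -0.008 0 0 0 5.5 0"

```text
time_s: 11.98
ee_pos: [537.2, -81.2, 23.5]
ee_rot: [179.9, 0.6, -25.2]
force: [-8.1, 3.9, 3.0]
gripper_width: 0.5
gripper_force: 4.7
```

```bash
python3 -c "
from h import *
report(yaw=-7,occ=1)"
```

```text
t 11.98 tcp rail [-144.8  117.4] z 23.5 rot [179.93   0.62 -25.18] rel yaw -8.53 F rail [-8.9  1.4] Fz 3.0
supply th -7.85 c [-77.4  -0.3] dim 112.8 203.6
pushL [-126.1  115.4]; pushR [-155.6  -98.6]; backL [ -1.6 110.4]; backR [ -34.4 -127.4];
```

```bash
python3 -c "
from h import *
stand((-77.4,-.3),-7.85,-1,97,98)"
```

```text
stand [-13.1 204.7  -0.7]
```

Call:
send_rows:
  targets: "-0.01 0 0 0 0 0 0; -0.018 0.01 0 0 0 0 0; -0.02 0.042 0 0 0 0 0; -0.02 0.076 0 0 0 0 0; -0.019 0.110 0 0 0 0 0; -0.018 0.144 0 0 0 -0.5 0; -0.017 0.175 0 0 0 -0.7 0; -0.014 0.195 0 0 0 -0.7 0; -0.010 0.204 0 0 0 -0.7 0; -0.006 0.205 0 0 0 -0.7 0; -0.002 0.205 0 0 0 -0.7 0; 0.001 0.205 0 0 0 -0.7 0"

```text
time_s: 13.03
ee_pos: [453.0, -266.2, 24.0]
ee_rot: [-180.0, 0.5, -24.2]
force: [-11.3, 1.7, 4.6]
gripper_width: 0.3
gripper_force: 5.5
```

Call:
send_rows:
  targets: "0.0025 0.0015 0 0 0 -1 0; 0.005 0.0025 0 0 0 -2 0; 0.0075 0.004 0 0 0 -3 0; 0.01 0.0055 0 0 0 -4 0; 0.0125 0.0065 0 0 0 -5 0; 0.015 0.0075 0 0 0 -6 0; 0.0175 0.009 0 0 0 -7 0; 0.02 0.01 0 0 0 -8 0; 0.0225 0.011 0 0 0 -9 0; 0.025 0.012 0 0 0 -10 0"

```text
time_s: 13.87
ee_pos: [469.8, -285.8, 23.5]
ee_rot: [-179.9, 0.7, -14.1]
force: [-8.9, 2.8, 2.4]
gripper_width: 0.7
gripper_force: 4.8
```

```bash
python3 -c "
from h import *
report(yaw=2,occ=-1)"
```

```text
t 13.87 tcp rail [-150.7  -97.9] z 23.5 rot [-179.85    0.68  -14.06] rel yaw 2.59 F rail [-9.4  0.1] Fz 2.4
supply th 1.92 c [-69.7   0.6] dim 111.2 187.3
pushL [-137.3  106.4]; pushR [-130.1 -109.4]; backL [-13.8 122.6]; backR [  -5.7 -117.3];
```

Call:
send_rows:
  targets: "0.0025 0.001 0 0 0 -0.7 0; 0.0045 0.002 0 0 0 -1.2 0; 0.0045 0.002 0 0 0 -1.2 0"

```text
time_s: 14.17
ee_pos: [474.3, -289.6, 23.5]
ee_rot: [-179.9, 0.6, -12.9]
force: [-8.8, 0.6, 1.1]
gripper_width: 0.7
gripper_force: 4.2
```

```bash
python3 -c "
from h import *
report(yaw=3,occ=-1)
stand((-69,.6),3.7,1,97,98)"
```

```text
t 14.17 tcp rail [-145.3 -100.3] z 23.5 rot [-179.9     0.61  -12.88] rel yaw 3.77 F rail [-8.6 -1.9] Fz 1.1
supply th 5.02 c [-67.6   1. ] dim 111.7 189.7
pushL [-140.8  103. ]; pushR [-121.9 -112.2]; backL [-18.4 125.8]; backR [   2.7 -113.3]; 
stand [-1.510e+01 -1.928e+02  1.000e-01]
```

Call:
send_rows:
  targets: "-0.01 0 0 0 0 0 0; -0.018 -0.01 0 0 0 0 0; -0.02 -0.042 0 0 0 0 0; -0.02 -0.076 0 0 0 0 0; -0.02 -0.110 0 0 0 0 0; -0.02 -0.144 0 0 0 0 0; -0.019 -0.175 0 0 0 0 0; -0.017 -0.190 0 0 0 0 0; -0.013 -0.193 0 0 0 0 0; -0.010 -0.193 0 0 0 0 0"

```text
time_s: 15.05
ee_pos: [512.9, -100.8, 25.0]
ee_rot: [-180.0, -0.1, -12.9]
force: [0.2, -0.2, 0.5]
gripper_width: 0.4
gripper_force: 0.0
```

```bash
python3 -c "
from h import *
report(yaw=4,occ=1,name='a7')"
```

```text
t 15.05 tcp rail [-162.4   91.7] z 25.0 rot [-1.800e+02 -8.000e-02 -1.286e+01] rel yaw 3.79 F rail [ 0.2 -0.1] Fz 0.5
supply th 3.99 c [-67.7   1. ] dim 114.1 185.7
pushL [-139.   104.3]; pushR [-124.  -111.2]; backL [-16.2 124.8]; backR [   0.5 -114.6];
```

View pics/a7.png

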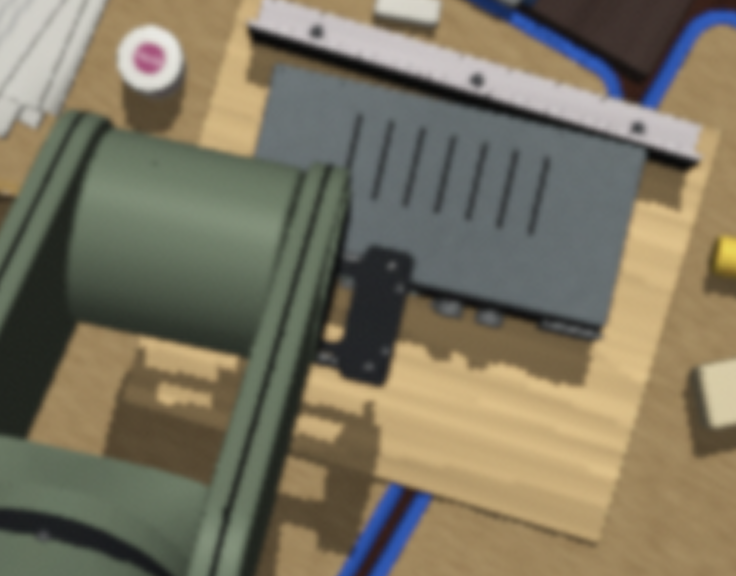

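The right back corner (645,150) is just touching the rail, and the left is about 16 mm short. I'll push the left end.

Call:
send_rows:
  targets: "0.003 0 0 0 0 0 0; 0.006 0 0 0 0 0 0; 0.009 0 0 0 0 0 0; 0.012 0 0 0 0 0 0; 0.0145 -0.001 0 0 0 0.5 0; 0.017 -0.0025 0 0 0 1.5 0; 0.0195 -0.004 0 0 0 2.5 0; 0.022 -0.005 0 0 0 3.5 0; 0.0245 -0.0065 0 0 0 4.5 0; 0.0245 -0.0065 0 0 0 4.5 0"

```text
time_s: 15.93
ee_pos: [532.0, -100.9, 23.4]
ee_rot: [180.0, 0.7, -17.7]
force: [-8.7, 3.2, 2.4]
gripper_width: 0.6
gripper_force: 4.4
```

```bash
python3 -c "
from h import *
report(yaw=0,occ=1)"
```

```text
t 15.93 tcp rail [-144.1   97. ] z 23.4 rot [179.96   0.68 -17.7 ] rel yaw -1.05 F rail [-9.3  0.5] Fz 2.4
supply th -2.47 c [-62.5   0.7] dim 111.9 175.8
pushL [-121.8  111.4]; pushR [-131.1 -104.4]; backL [  2.6 118. ]; backR [  -7.7 -121.7];
```

Call:
send_rows:
  targets: "-0.01 0 0 0 0 0 0; -0.018 0.01 0 0 0 0 0; -0.02 0.042 0 0 0 0 0; -0.02 0.076 0 0 0 0 0; -0.02 0.110 0 0 0 0 0; -0.02 0.144 0 0 0 0 0; -0.02 0.178 0 0 0 0 0; -0.02 0.200 0 0 0 0 0; -0.02 0.201 0 0 0 0 0"

```text
time_s: 16.73
ee_pos: [456.3, -292.1, 25.3]
ee_rot: [179.9, -0.2, -17.8]
force: [0.5, 0.0, -0.3]
gripper_width: 0.4
gripper_force: 0.0
```

```bash
python3 -c "
from h import *
report(yaw=-1,occ=-1,name='a8')"
```

```text
t 16.73 tcp rail [-161.8 -107.8] z 25.3 rot [ 1.7987e+02 -1.6000e-01 -1.7840e+01] rel yaw -1.19 F rail [0.5 0.2] Fz -0.3
supply th -2.40 c [-62.3   0.9] dim 115.6 218.7
pushL [-121.7  111.5]; pushR [-130.7 -104.3]; backL [  2.7 118.3]; backR [  -7.3 -121.5];
```

View pics/a8.png

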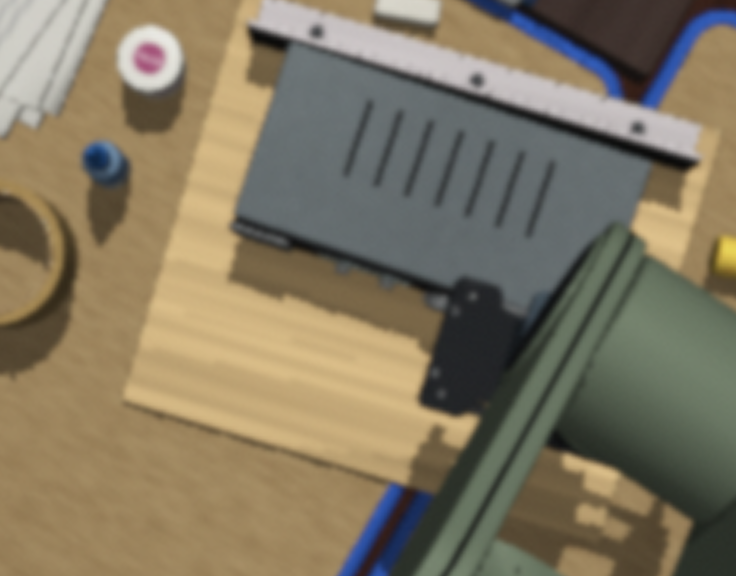

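Call:
send_rows:
  targets: "0.003 -0.003 0 0 0 -0.5 0; 0.006 -0.006 0 0 0 -1 0; 0.008 -0.008 0 0 0 -1.2 0; 0.010 -0.008 0 0 0 -1.2 0; 0.012 -0.008 0 0 0 -1.2 0"

```text
time_s: 17.2
ee_pos: [471.1, -281.6, 24.7]
ee_rot: [-180.0, 0.1, -16.2]
force: [-3.6, 1.8, 2.4]
gripper_width: 0.3
gripper_force: 2.2
```

Call:
send_rows:
  targets: "0.002 0.001 0 0 0 -0.6 0; 0.004 0.002 0 0 0 -1.2 0; 0.006 0.003 0 0 0 -1.8 0; 0.0075 0.004 0 0 0 -2.4 0; 0.009 0.0045 0 0 0 -2.8 0; 0.009 0.0045 0 0 0 -2.8 0"

```text
time_s: 17.7
ee_pos: [474.9, -287.7, 23.8]
ee_rot: [-179.9, 0.6, -13.5]
force: [-7.8, 3.0, 2.4]
gripper_width: 0.4
gripper_force: 4.1
```

```bash
python3 -c "
from h import *
report(yaw=1,occ=-1)"
```

```text
t 17.70 tcp rail [-145.3  -98.2] z 23.8 rot [-179.87    0.56  -13.47] rel yaw 3.18 F rail [-8.3  0.7] Fz 2.4
supply th 0.27 c [-60.8   0.8] dim 113.3 186.8
pushL [-125.3  108.5]; pushR [-124.3 -107.5]; backL [ -1.3 121. ]; backR [  -0.2 -118.9];
```

Call:
send_rows:
  targets: "0.001 0 0 0 0 0.3 0; 0.002 0 0 0 0 0.6 0; 0.002 0 0 0 0 0.6 0; 0.002 0 0 0 0 0.6 0"

```text
time_s: 18.08
ee_pos: [476.0, -288.3, 23.7]
ee_rot: [-179.9, 0.6, -14.1]
force: [-8.9, 2.4, 3.6]
gripper_width: 0.0
gripper_force: 4.8
```

Call:
send_rows:
  targets: "0.001 0 0 0 0 0.3 0; 0.002 0 0 0 0 0.6 0; 0.002 0 0 0 0 0.6 0; 0.002 0 0 0 0 0.6 0"

```text
time_s: 18.42
ee_pos: [476.5, -288.4, 23.6]
ee_rot: [-179.9, 0.8, -14.7]
force: [-12.4, 2.5, 4.9]
gripper_width: 0.3
gripper_force: 6.2
```

```bash
python3 -c "
from h import *
report(yaw=1,occ=-1)"
```

```text
t 18.42 tcp rail [-143.5  -98.5] z 23.6 rot [-179.9     0.8   -14.65] rel yaw 2.00 F rail [-12.6  -1.2] Fz 4.9
supply th 1.14 c [-60.2   0.9] dim 114.1 183.1
pushL [-126.4  107.6]; pushR [-122.  -108.4]; backL [ -2.6 122.1]; backR [   2.2 -117.9];
```

Call:
send_rows:
  targets: "-0.01 0 0 0 0 0 0; -0.022 -0.010 0 0 0 0.5 0; -0.024 -0.042 0 0 0 1 0; -0.026 -0.076 0 0 0 1.5 0; -0.027 -0.110 0 0 0 2 0; -0.028 -0.144 0 0 0 2 0; -0.028 -0.175 0 0 0 2 0; -0.025 -0.193 0 0 0 2 0; -0.021 -0.194 0 0 0 2 0; -0.017 -0.194 0 0 0 2 0; -0.015 -0.194 0 0 0 2 0; -0.015 -0.194 0 0 0 2 0"

```text
time_s: 19.47
ee_pos: [518.2, -100.7, 24.8]
ee_rot: [180.0, -0.1, -16.8]
force: [0.0, 0.0, -0.1]
gripper_width: 0.5
gripper_force: 0.0
```

```bash
python3 -c "
from h import *
report(yaw=1,occ=1)"
```

```text
t 19.47 tcp rail [-157.3   93.3] z 24.8 rot [ 1.7998e+02 -6.0000e-02 -1.6820e+01] rel yaw -0.17 F rail [0. 0.] Fz -0.1
supply th 1.22 c [-60.2   0.8] dim 113.8 203.3
pushL [-126.5  107.4]; pushR [-121.9 -108.6]; backL [ -2.8 122. ]; backR [   2.3 -117.9];
```

Call:
send_rows:
  targets: "0.003 0 0 0 0 0 0; 0.006 0 0 0 0 0 0; 0.008 0 0 0 0 0 0; 0.01 0 0 0 0 0 0; 0.012 0 0 0 0 0 0; 0.013 0 0 0 0 0 0; 0.014 0 0 0 0 0 0; 0.015 0 0 0 0 0 0; 0.016 0 0 0 0 0 0; 0.016 0 0 0 0 0 0"

```text
time_s: 20.35
ee_pos: [528.3, -103.0, 23.9]
ee_rot: [180.0, 0.6, -16.8]
force: [-8.3, 1.9, 3.2]
gripper_width: 0.7
gripper_force: 4.5
```

Call:
send_rows:
  targets: "0.001 0 0 0 0 0 0; 0.0015 0 0 0 0 0 0; 0.0015 0 0 0 0 0 0"

```text
time_s: 20.6
ee_pos: [528.5, -102.9, 23.6]
ee_rot: [180.0, 0.7, -16.8]
force: [-10.0, 3.0, 4.2]
gripper_width: 0.3
gripper_force: 5.4
```

```bash
python3 -c "
from h import *
report(yaw=0,occ=1)"
```

```text
t 20.60 tcp rail [-146.9   94.1] z 23.6 rot [179.97   0.72 -16.76] rel yaw -0.11 F rail [-10.5   0.1] Fz 4.2
supply th 1.36 c [-60.    0.8] dim 115.6 173.2
pushL [-126.5  107.3]; pushR [-121.4 -108.7]; backL [ -2.8 122.2]; backR [   2.9 -117.7];
```

Call:
send_rows:
  targets: "0.001 0 0 0 0 0 0; 0.002 0 0 0 0 0 0; 0.002 0 0 0 0 0 0"

```text
time_s: 20.9
ee_pos: [530.3, -102.8, 23.6]
ee_rot: [-180.0, 0.8, -16.8]
force: [-9.4, 5.6, 4.7]
gripper_width: 0.3
gripper_force: 5.7
```

Call:
send_rows:
  targets: "0.001 0 0 0 0 0 0; 0.0015 0 0 0 0 0 0; 0.0015 0 0 0 0 0 0"

```text
time_s: 21.15
ee_pos: [531.5, -102.9, 23.5]
ee_rot: [-180.0, 0.8, -16.8]
force: [-10.0, 6.4, 5.1]
gripper_width: 0.2
gripper_force: 5.9
```

```bash
python3 -c "
from h import *
report(yaw=0,occ=1)"
```

```text
t 21.15 tcp rail [-144.   95.] z 23.5 rot [-179.95    0.79  -16.79] rel yaw -0.14 F rail [-11.4   3.3] Fz 5.1
supply th -1.09 c [-59.4   0.3] dim 113.9 174.5
pushL [-121.3  109.5]; pushR [-125.4 -106.4]; backL [  2.9 119.2]; backR [  -1.6 -120.8];
```

Call:
send_rows:
  targets: "0.001 0 0 0 0 0 0; 0.001 0 0 0 0 0 0; 0.001 0 0 0 0 0 0"

```text
time_s: 21.45
ee_pos: [532.5, -103.1, 23.3]
ee_rot: [-179.9, 0.8, -16.8]
force: [-10.7, 6.5, 4.2]
gripper_width: 0.4
gripper_force: 5.8
```

Call:
send_rows:
  targets: "-0.01 0 0 0 0 0 0; -0.022 0.010 0 0 0 0 0; -0.022 0.042 0 0 0 0 0; -0.022 0.076 0 0 0 0 0; -0.022 0.110 0 0 0 0 0; -0.022 0.144 0 0 0 0 0; -0.022 0.178 0 0 0 0 0; -0.020 0.192 0 0 0 0 0; -0.016 0.193 0 0 0 0 0; -0.013 0.193 0 0 0 0 0; -0.010 0.193 0 0 0 0 0; -0.008 0.193 0 0 0 0 0"

```text
time_s: 22.45
ee_pos: [475.6, -287.1, 24.7]
ee_rot: [-180.0, 0.1, -16.7]
force: [-4.1, 0.4, 1.7]
gripper_width: 0.2
gripper_force: 1.9
```

```bash
python3 -c "
from h import *
report(yaw=0,occ=-1)"
```

```text
t 22.45 tcp rail [-144.8  -97.5] z 24.7 rot [-1.7999e+02  8.0000e-02 -1.6650e+01] rel yaw -0.00 F rail [-4.1 -0.8] Fz 1.7
supply th -0.63 c [-58.6   0.5] dim 113.7 189.1
pushL [-121.4  109.2]; pushR [-123.8 -106.8]; backL [  2.8 119.8]; backR [ 1.000e-01 -1.202e+02];
```

Call:
send_rows:
  targets: "0.001 0 0 0 0 0 0; 0.002 0 0 0 0 0 0; 0.003 0 0 0 0 0 0; 0.003 0 0 0 0 0 0"

```text
time_s: 22.83
ee_pos: [475.5, -287.0, 24.2]
ee_rot: [-179.9, 0.4, -16.7]
force: [-6.7, 1.8, 3.0]
gripper_width: 0.3
gripper_force: 3.4
```

Call:
send_rows:
  targets: "0.0005 0 0 0 0 0 0; 0.001 0 0 0 0 0 0; 0.001 0 0 0 0 0 0"

```text
time_s: 23.08
ee_pos: [475.5, -287.0, 24.0]
ee_rot: [-179.9, 0.5, -16.7]
force: [-8.4, 3.0, 3.7]
gripper_width: 0.4
gripper_force: 4.3
```

```bash
python3 -c "
from h import *
report(yaw=0,occ=-1)"
```

```text
t 23.08 tcp rail [-144.9  -97.4] z 24.0 rot [-179.9    0.5  -16.7] rel yaw -0.05 F rail [-8.9  0.5] Fz 3.7
supply th -0.56 c [-58.7   0.5] dim 113.6 185.0
pushL [-121.6  109.1]; pushR [-123.7 -106.9]; backL [  2.5 119.9]; backR [   0.2 -120.1];
```

Call:
send_rows:
  targets: "0.001 0 0 0 0 0 0; 0.002 0 0 0 0 0 0; 0.003 0 0 0 0 0 0; 0.003 0 0 0 0 0 0; 0.003 0 0 0 0 0 0"

```text
time_s: 23.55
ee_pos: [477.0, -288.1, 23.9]
ee_rot: [-179.9, 0.6, -16.7]
force: [-11.0, 1.4, 4.4]
gripper_width: 0.5
gripper_force: 5.5
```

Call:
send_rows:
  targets: "0.001 0 0 0 0 0 0; 0.002 0 0 0 0 0 0; 0.002 0 0 0 0 0 0; 0.002 0 0 0 0 0 0"

```text
time_s: 23.88
ee_pos: [477.0, -287.8, 23.5]
ee_rot: [-179.9, 0.9, -16.7]
force: [-14.8, 2.9, 6.5]
gripper_width: 0.4
gripper_force: 7.3
```

```bash
python3 -c "
from h import *
report(yaw=0,occ=-1)"
```

```text
t 23.88 tcp rail [-143.2  -97.8] z 23.5 rot [-179.91    0.89  -16.66] rel yaw -0.01 F rail [-15.   -1.4] Fz 6.5
supply th -0.36 c [-58.4   0.6] dim 115.2 178.8
pushL [-121.7  109. ]; pushR [-123.1 -107. ]; backL [  2.4 120.2]; backR [   0.9 -119.8];
```

Call:
send_rows:
  targets: "-0.012 0 0 0 0 0 0; -0.030 -0.010 0 0 0 0 0; -0.030 -0.042 0 0 0 0 0; -0.030 -0.076 0 0 0 0 0; -0.030 -0.110 0 0 0 0 0; -0.030 -0.144 0 0 0 0 0; -0.030 -0.178 0 0 0 0 0; -0.026 -0.194 0 0 0 0 0; -0.020 -0.195 0 0 0 0 0; -0.017 -0.195 0 0 0 0 0; -0.014 -0.195 0 0 0 0 0; -0.012 -0.195 0 0 0 0 0"

```text
time_s: 24.93
ee_pos: [529.1, -101.8, 24.8]
ee_rot: [180.0, -0.0, -16.8]
force: [0.2, -0.0, 0.1]
gripper_width: 0.2
gripper_force: 0.0
```

Call:
send_rows:
  targets: "0.002 0 0 0 0 0 0; 0.004 0 0 0 0 0 0; 0.006 0 0 0 0 0 0; 0.008 0 0 0 0 0 0; 0.008 0 0 0 0 0 0"

```text
time_s: 25.35
ee_pos: [532.1, -102.7, 23.9]
ee_rot: [180.0, 0.5, -16.8]
force: [-7.2, 1.6, 3.7]
gripper_width: 0.2
gripper_force: 3.8
```

Call:
send_rows:
  targets: "0.001 0 0 0 0 0 0; 0.002 0 0 0 0 0 0; 0.003 0 0 0 0 0 0; 0.003 0 0 0 0 0 0"

```text
time_s: 25.68
ee_pos: [532.8, -102.6, 23.6]
ee_rot: [180.0, 0.8, -16.8]
force: [-10.2, 3.0, 5.1]
gripper_width: 0.3
gripper_force: 5.6
```

```bash
python3 -c "
from h import *
report(yaw=0,occ=1)"
```

```text
t 25.68 tcp rail [-142.8   95.7] z 23.6 rot [179.97   0.79 -16.82] rel yaw -0.17 F rail [-10.7  -0. ] Fz 5.1
supply th 0.23 c [-58.3   0.6] dim 115.1 174.5
pushL [-122.7  108.3]; pushR [-121.9 -107.7]; backL [  1.2 120.8]; backR [   2.2 -119.2];
```

Call:
send_rows:
  targets: "0.001 0 0 0 0 0 0; 0.002 0 0 0 0 0 0; 0.003 0 0 0 0 0 0; 0.003 0 0 0 0 0 0"

```text
time_s: 26.07
ee_pos: [532.7, -102.6, 23.1]
ee_rot: [180.0, 1.2, -16.8]
force: [-15.9, 5.4, 7.1]
gripper_width: 0.6
gripper_force: 8.1
```

Call:
send_rows:
  targets: "-0.012 0 0 0 0 0 0; -0.028 0.010 0 0 0 0 0; -0.028 0.042 0 0 0 0 0; -0.028 0.076 0 0 0 0 0; -0.028 0.110 0 0 0 0 0; -0.028 0.144 0 0 0 0 0; -0.028 0.178 0 0 0 0 0; -0.026 0.192 0 0 0 0 0; -0.020 0.193 0 0 0 0 0; -0.017 0.193 0 0 0 0 0; -0.014 0.193 0 0 0 0 0; -0.012 0.193 0 0 0 0 0"

```text
time_s: 27.07
ee_pos: [475.8, -285.1, 24.7]
ee_rot: [-180.0, 0.0, -16.7]
force: [0.6, 1.3, -0.4]
gripper_width: 0.5
gripper_force: 0.0
```

Call:
send_rows:
  targets: "0.002 0 0 0 0 0 0; 0.004 0 0 0 0 0 0; 0.006 0 0 0 0 0 0; 0.008 0 0 0 0 0 0; 0.008 0 0 0 0 0 0"

```text
time_s: 27.48
ee_pos: [477.8, -285.6, 23.7]
ee_rot: [-179.9, 0.7, -16.7]
force: [-9.7, 2.5, 3.8]
gripper_width: 0.6
gripper_force: 5.0
```

Call:
send_rows:
  targets: "0.001 0 0 0 0 0 0; 0.002 0 0 0 0 0 0; 0.003 0 0 0 0 0 0; 0.003 0 0 0 0 0 0"

```text
time_s: 27.82
ee_pos: [477.7, -285.4, 23.4]
ee_rot: [-179.9, 1.0, -16.6]
force: [-15.3, 4.0, 6.8]
gripper_width: 0.6
gripper_force: 7.6
```

```bash
python3 -c "
from h import *
report(yaw=0,occ=-1)"
```

```text
t 27.82 tcp rail [-143.2  -95.3] z 23.4 rot [-179.87    1.03  -16.65] rel yaw 0.00 F rail [-15.8  -0.6] Fz 6.8
supply th -0.67 c [-58.3   0.6] dim 114.8 175.7
pushL [-121.   109.3]; pushR [-123.5 -106.6]; backL [  3.1 119.9]; backR [   0.3 -120.1];
```

Both ends are now blocked at the same depth (-142.8 left, -143.2 right), so the supply is flush and square. I'll retreat and verify.

Call:
send_rows:
  targets: "-0.012 0 0 0 0 0 0; -0.03 0 0 0 0 0 0; -0.05 0.01 -0.01 0 0 0 0; -0.08 0.03 -0.04 0 0 0 0; -0.1 0.06 -0.07 0 0 0 0; -0.12 0.09 -0.09 0 0 0 0; -0.14 0.12 -0.11 0 0 0 0; -0.15 0.14 -0.13 0 0 0 0; -0.16 0.17 -0.15 0 0 0 0; -0.17 0.19 -0.16 0 0 0 0; -0.17 0.19 -0.16 0 0 0 0; -0.17 0.19 -0.16 0 0 0 0"

```text
time_s: 28.87
ee_pos: [268.0, -422.7, 185.2]
ee_rot: [180.0, -0.1, -16.9]
force: [-0.1, 0.9, -0.4]
gripper_width: 0.5
gripper_force: 0.0
```

```bash
python3 -c "
from h import *
report(yaw=0,name='a9')
f=eyes.grab_frame('top');w,m=supply(f)
# front edge slope
r=np.array([rail(p) for p in w]);s=(abs(r[:,1])<100)&(r[:,0]<-60);print('front th',-np.degrees(np.arctan(np.polyfit(r[s,1],r[s,0],1)[0])))
cv2.imwrite('pics/a10.png',rect(f,520,720,-380,0,50,2.1))"
```

```text
t 28.87 tcp rail [-304.9 -286.9] z 185.2 rot [ 1.7997e+02 -9.0000e-02 -1.6860e+01] rel yaw -0.21 F rail [-0.3  0.9] Fz -0.4
supply th -0.03 c [-58.1   0.6] dim 116.0 233.2
pushL [-122.   108.6]; pushR [-122.1 -107.4]; backL [  2.  120.5]; backR [   1.9 -119.5]; 
front th -0.2493758374408282
```

View pics/a10.png

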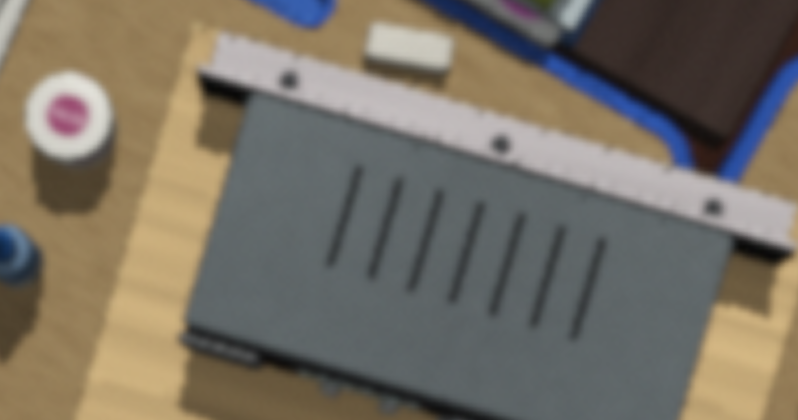

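The clear view shows the supply's back, from (250,92) to (733,235), lying parallel to the rail with no gap and centred. The arm is out of the way.

```bash
python3 -c "
from workcell import env
print(env.job_done())"
```

```text
the job is handed in; nothing more can be done
None
```

I walked the supply back in alternating swings (about 11.5° right, 11° left, 9° right, then smaller). By my measurements it ended flush and square against the rail, centred to about 1 mm, with readings never above about 17 N and the arm clear; I handed it in at about 29 s, and no verdict came back.

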